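# Put the shoe spray away in the tilt-out hall cabinet

## Task

Put the shoe spray can away in the hall cabinet: pull the tilt-out front through its roller catch and ease it right open, lower the can into the bin behind it and let go, then push the front shut until the catch snaps and it sits flush. Do not fling or slam the front, do not drop the can in from a height, and leave the vase, the brush and the bowl where they are.

Things in the scene. Friction and masses are not known exactly. Their poses are not given: they have to be found in the camera images.
- cabinet: Dark walnut hall cabinet, fixed on the table. Carcass 120 deep (x) x 260 wide (y) x 250 mm high, closed on top. Origin: centre of the carcass's underside; x points from its front to its back (away from the robot), z up. Its whole front is one tilt-out flap, hinged along the flap's lower edge.
- flap (a joint): Angle of the flap in rad: 0 = shut, flush on the carcass and held by the catch; grows as its top tilts out towards the robot; stops at 0.72, with the bin's mouth clear of the cabinet. Off the catch it moves against 0.22 N m of hinge friction (about 1 N at the handle) and stays or sinks slowly. A 16 mm panel, 260 wide x 233 mm high; with bin 0.7 kg.
- flap_hinge (a point): Middle of the flap's hinge axis, 15 mm above the table, 66 mm in front of the cabinet's origin. Turns with the flap: its axes are the flap frame, x inwards through the panel (front to back), y along the hinge, z up along the panel. In it the panel's outer face is at x = -10, its inner face at x = 6, its top edge at z = 233 mm.
- flap_handle (a point): Middle of the flap's handle: a level round satin steel bar along y, 11 mm thick, 128 mm long, its centre 40 mm off the flap's outer face and 25 mm below its top edge (flap frame x = -50, z = 208 mm). Two posts 54 mm either side of the middle; between them 34 mm are free behind the bar. Moves with the flap.
- bin_floor (a point): Middle of the floor of the open-topped plywood bin on the flap's inner face (flap frame x = 47, z = 12 mm); axes as the flap frame, tilts with it. Inside, the bin is 82 mm from flap to back wall (x) and 204 mm wide (y); its back and sides rise 112 mm above the floor, the flap is its front wall.
- catch_mid (a point): Middle between the two sprung rollers of the catch under the cabinet's top panel, 85 mm left (+y) of its middle; a strike, 28 mm proud of the flap's inner face, snaps in between them. Set 0 to 1.5 mm deeper or shallower: it takes 8 to 14 N at the handle to pull the flap off and 10 to 14 N to push it on. Closing, they meet at about 0.06 rad; over the last 0.02 rad they pull the flap home.
- can: Shoe spray can, standing upright: plain aluminium cylinder, 50 mm in diameter, 150 mm tall, the top 38 mm a black cap of the same diameter; 0.13 to 0.25 kg. Origin: centre of its underside, z along it.
- can_center (a point): Middle of the can, 75 mm above its underside, on its axis.
- vase: Bystander: white ceramic bud vase, 72 mm in diameter at its belly, narrow neck, 140 mm tall. Origin: centre of its underside.
- brush: Bystander: wooden shoe brush lying on its black bristles, 165 x 50 x 42 mm, long side along its x. Origin: centre of its underside.
- bowl: Bystander: terracotta key bowl, 100 mm across, 45 mm tall. Origin: centre of its underside. Can, vase, brush and bowl stand two on the left and two on the right of the cabinet's front, in any order.
There are look-alikes about, which are no part of the job. What is shaped like the can but blue is not meant.

How it is judged:
By the outcome, as a careful person would: the job done as asked, in the order asked, and still so for the second after the job is handed in, with the robot touching nothing.
It also fails if it takes over 72 s, if anything falls off the work surface, if the arm or the gripper's body presses on something with over 40 N, if the wrist force passes 120 N, or if a joint passes its speed limit or range.

## Robot

A 7-joint arm with a two-finger parallel gripper is mounted at the origin on the work surface. World frame = base frame: x ahead of the robot, y to its left, z up, the work surface at z = 0. Lengths are in mm, angles in rad, forces in N, time in s.
With the tool pointing down it reaches from about 425 to 950 mm from the base axis. Payload 4.7 kg.
Tool frame: the origin (TCP) lies on the front face of the gripper's body, between the roots of the fingers; the fingertips stand 70 mm ahead of it and the grasp point (between the pads) lies 51 mm ahead of it; z points along the fingers, y is the line along which they close (so a half turn about z gives the same grasp; the last joint's range is limited). The gripper opens to 87 mm and grips with 3 to 60 N. Pads are 19 mm wide; open, the fingers measure 117 mm over their backs; the gripper's body (75 mm by 190 mm) begins 51 mm behind the grasp point.
Start: joints at [-1.174, 0.469, -0.049, 1.532, 0.024, 1.141, -0.082], TCP at [278.772, 614.759, 292.273] pointing down, gripper open.
Joint ranges: [-2.59, 2.59], [-0.33, 1.99], [-1.39, 1.29], [0.1, 2.45], [-1.04, 4.18], [0.21, 1.99], [-2.66, 2.66]. Speed limits (rad/s): [2.57, 2.57, 3.14, 3.14, 3.14, 3.14, 3.14].

## Interface

Orientations are given as a rotation vector (axis times angle).
In Python, from station import robot, capture, camera_model, order gives the robot as it stands.
- The arm moves only by the shell command python3 -m jog 'ROWS' [FORCE]. ROWS is a JSON object of lists of equal length, an entry for each row: "delta_pos": the shift along the tool's x, y, z in m, a list of three; "delta_rot": the turn, a rotation vector about the tool's x, y, z in units of 6 degrees (1.0 is 6 degrees), a list of three; "jaw": the closure in counts, from 0 (fully open) to 255 (shut). In form: {"delta_pos": [[x, y, z], ...], "delta_rot": [[ax, ay, az], ...], "jaw": [jaw, ...]}. A call has 1 to 12 rows; each row shifts and turns the commanded pose from where the row before left it, along the tool's axes as they then stand; what a row does not reach is not made up. A row lasts 1/12 s, in which the tool goes at most 41.7 mm and 7.16 degrees, less where a joint would pass 70% of its speed; a pose out of reach is approached as far as the arm can. A call with a gripper value outside its range is refused whole. The fingers move at their own pace and stop on an object; FORCE is the grip in N (left out, the last holds). Time passes only in rows, so rows that do not move let the fingers close. It gives the time, the measured TCP pose, the force, the opening and the grip force at its end, in the units of the state.
- robot.sense(): the state, without advancing time (a new reading comes with each control period).
- capture(name): name is "side" or "top"; returns the picture (480x640x3 uint8, blue, green, red); there is no depth.
- camera_model(name): a dict with "intrinsics" (3x3 intrinsics, pixels), "dist" ([k1, k2, p1, p2, k3] as OpenCV has them; the pictures are not rectified), "rvec" (rotation vector, rad) and "tvec" (3), from world to camera coordinates, as OpenCV has them. Camera axes: x right, y down, z forward; pixel columns grow to the right and rows downward; lengths in mm; the calibration is good to about 2 mm. A picture is of the moment at which its call begins. camera_model takes no time and is no camera call.
- order.finish_job(): hands the job in; it is judged then, once.
The state is a dict: "clock": time; "joint_pos": joint angles; "joint_vel": joint speeds; "joint_efforts": joint torques, N m; "tool_pos": TCP position; "tool_rot": TCP orientation; "ft_force": force on the tool from outside, world axes, zero at the start; "moment": the same for the moment, N m; "gripper_width": finger opening in mm; "grasp_force": force on a finger pad.
Only numpy, scipy, OpenCV 4.12 (cv2) and the standard library are available. Lean on these libraries where they do the work, as an engineer would, in place of code of your own. Each camera call takes 0.05 s, during which the arm holds its last target. There are 200 camera calls.

## Working session

There is one attempt and no reset: what is moved stays moved. The work goes in short steps, Python scripts to look and compute and a shell command to move; the robot and the scene stay as the last step left them, time stands still between calls to the robot, and variables do not carry over. Pictures are saved under pics/ and viewed, at most 10 in all, crops included, and the job is handed in when it is done.

```bash
mkdir -p pics; ls; python3 - <<'E'
from station import robot, capture, camera_model
import cv2
s=robot.sense(); print({k:s[k] for k in ('clock','tool_pos','tool_rot','ft_force','gripper_width')})
for n in('side','top'):
    cv2.imwrite(f'pics/{n}0.png',capture(n)); print(n,camera_model(n))
E
```

```text
pics
{'clock': 0.0, 'tool_pos': array([278.6014592 , 614.3071642 , 291.19865216]), 'tool_rot': array([-6.63635859e-01, -3.07034580e+00,  2.98284572e-03]), 'ft_force': array([0.22246669, 0.25923259, 0.31580909]), 'gripper_width': 87.07167844209206}
side {'intrinsics': array([[541.82756538,   0.        , 312.99681523],
       [  0.        , 541.82756538, 249.60424628],
       [  0.        ,   0.        ,   1.        ]]), 'dist': array([-0.02466278,  0.        ,  0.        ,  0.        ,  0.        ]), 'rvec': array([ 2.27439218, -0.50183829,  0.23486347]), 'tvec': array([-562.76920339,  285.17058744, 1222.78478457])}
top {'intrinsics': array([[539.60869315,   0.        , 322.13997283],
       [  0.        , 539.60869315, 231.25691524],
       [  0.        ,   0.        ,   1.        ]]), 'dist': array([0.01096569, 0.        , 0.        , 0.        , 0.        ]), 'rvec': array([ 2.14088593, -2.18880191,  0.12937559]), 'tvec': array([ -25.57138757,  623.46434282, 1496.37486138])}
```

View pics/side0.png

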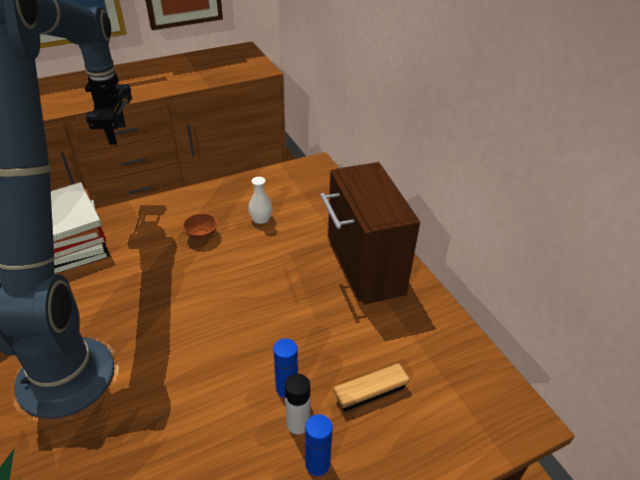

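View pics/top0.png

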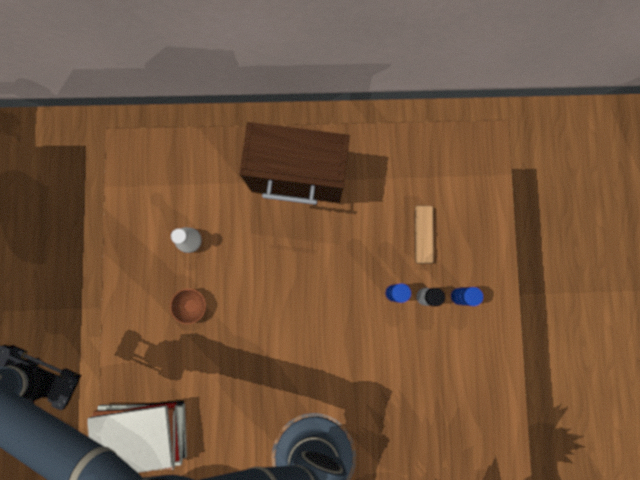

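Side: cabinet around (372,230) with its handle (322,195)-(342,225), and the silver can at (297,405) between two blue cans. Top: handle (264,197)-(316,203), can cap (433,297), and the vase, bowl and brush well clear. I'll enlarge crops for measuring.

```bash
cat > h.py <<'E'
import numpy as np, cv2
from station import robot, capture, camera_model
from scipy.spatial.transform import Rotation as R
from scipy.optimize import least_squares
def proj(n,P):
    m=camera_model(n); return cv2.projectPoints(np.float64(P).reshape(-1,1,3),m['rvec'],m['tvec'],m['intrinsics'],m['dist'])[0][:,0]
def ray(n,uv):
    m=camera_model(n); q=cv2.undistortPoints(np.float64([[uv]]),m['intrinsics'],m['dist'])[0,0]
    A=cv2.Rodrigues(m['rvec'])[0]; return -A.T@m['tvec'], A.T@np.array([*q,1])
def onz(n,uv,z):
    o,d=ray(n,uv); return o+d*(z-o[2])/d[2]
def tri(a,b):
    (o,d),(p,e)=ray('side',a),ray('top',b)
    t=np.linalg.lstsq(np.c_[d,-e],p-o,rcond=None)[0]; x,y=o+d*t[0],p+e*t[1]; return (x+y)/2, np.linalg.norm(x-y)
def flapT(cab,yaw,a):   # flap frame -> world: R, hinge origin
    Rc=R.from_euler('z',yaw); return Rc*R.from_euler('y',-a), np.array([*cab,0])+Rc.apply([-66,0,15])
E
python3 - <<'E'
import cv2,numpy as np
a=cv2.imread('pics/side0.png');b=cv2.imread('pics/top0.png')
f=lambda i,x,y,w,h,s:cv2.resize(i[y:y+h,x:x+w],None,fx=s,fy=s,interpolation=cv2.INTER_CUBIC)
A=f(a,300,150,130,160,3.5);A=cv2.convertScaleAbs(A,alpha=1.8)
B=f(a,260,330,90,150,3.5);
cv2.imwrite('pics/c1.png',np.hstack([A[:525],B[:525]]))
A=f(b,230,110,130,110,4);A=cv2.convertScaleAbs(A,alpha=1.8)
B=f(b,380,275,65,110,4)
cv2.imwrite('pics/c2.png',np.hstack([A,B]))
E
```

```text
(no output)
```

View pics/c1.png

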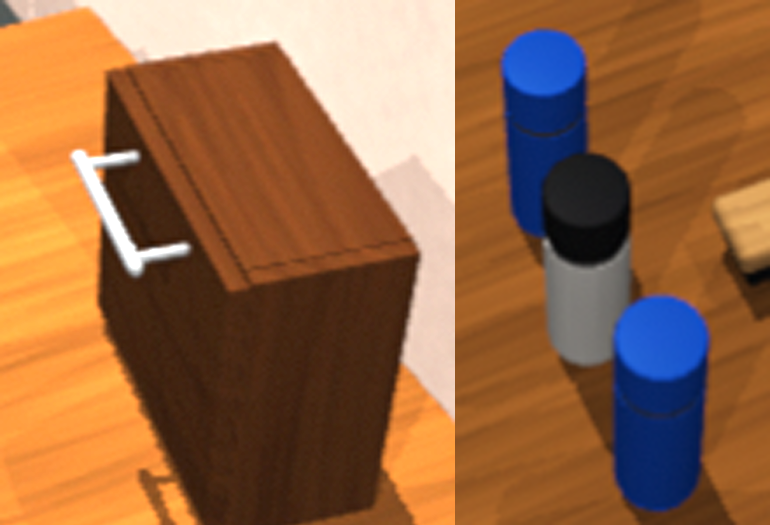

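View pics/c2.png

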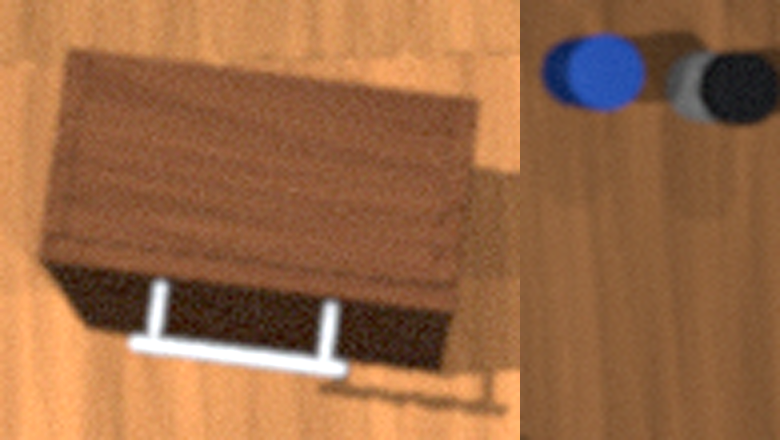

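```bash
python3 - <<'E'
from h import *
c=lambda p,s,o:(np.array(p)+.5)/s+np.array(o)-.5
S=lambda *p:c(p,3.5,(300,150)); T=lambda *p:c(p,4,(230,110))
loc=[(60,130,250),(60,-130,250),(-76,130,248),(-76,-130,248),(-116,64,223),(-116,-64,223)]
st=[S(279,43),S(417,254),S(110,72),S(232,290),S(78,156),S(135,270)]
tt=[T(70,50),T(477,100),T(43,260),T(455,313),T(132,343),T(345,370)]
def W(q): return R.from_euler('z',q[2]).apply(loc)+[q[0],q[1],0]
f=lambda q:np.r_[proj('side',W(q))-st,proj('top',W(q))-tt].ravel()
r=least_squares(f,[700,0,0],x_scale=[100,100,.1]); print(r.x,r.fun.round(1))
for p,q in zip(st,tt): print(tri(p,q))
B=lambda *p:c((p[0]-455,p[1]),3.5,(260,330)); C=lambda *p:c((p[0]-520,p[1]),4,(380,275))
print('can',tri(B(587,192),C(738,88)),onz('top',C(738,88),150),onz('side',B(587,192),150))
print('blue',onz('top',C(607,72),150),onz('top',(471,296),150))
hy=R.from_euler('z',r.x[2]); print('handle',hy.apply([-116,0,223])+[*r.x[:2],0])
print('brush',onz('top',(425,234),42),'vase',onz('top',(180,236),140),'bowl',onz('top',(189,306),45))
s=robot.sense();print(R.from_rotvec(s['tool_rot']).as_matrix().round(3))
E
```

```text
[ 7.99082078e+02  2.38749737e+01 -1.53096875e-01] [-0.4 -1.   1.7 -0.4 -1.3 -0.8 -0.9  0.5  0.4  0.3  0.1 -0.5 -0.1 -0.8
  1.5  0.1 -1.3 -0.   0.1  0.3  1.7  0.3 -1.   0.2]
(array([878.38059537, 142.9529612 , 246.805377  ]), np.float64(2.3318758480731296))
(array([ 838.83249136, -109.6319383 ,  246.03269055]), np.float64(2.5948755466478035))
(array([744.76363947, 160.62612402, 247.05343439]), np.float64(1.9345432007555388))
(array([705.54709313, -93.05298101, 248.74849446]), np.float64(1.6515254184371329))
(array([695.46269008, 109.31396381, 220.45697737]), np.float64(0.18589790458838115))
(array([674.17031686, -23.78998865, 223.31818761]), np.float64(1.7593246056159495))
can (array([ 432.89676016, -326.68555999,  141.42931014]), np.float64(0.23717464672013702)) [ 432.87770533 -324.84920166  150.        ] [ 430.79549416 -331.8771437   150.        ]
blue [ 445.02280942 -240.4356008   150.        ] [ 432.40700121 -420.40426119  150.        ]
handle [684.43886634  41.56491704 223.        ]
brush [ 607.85158867 -329.85232213   42.        ] vase [606.4112982  336.37732376 140.        ] bowl [421.2150675  334.43963265  45.        ]
[[-0.911  0.413 -0.001]
 [ 0.413  0.911 -0.002]
 [-0.    -0.002 -1.   ]]
```

```bash
cat >> h.py <<'E'
from scipy.linalg import logm
CAB=np.array([799.1,23.9]); YAW=-0.153
M=np.array([[0,1,0],[1,0,0],[0,0,-1.]])   # tool y = cab x, tool x = cab y, tool z down
def plan(p,Rm,n):
    s=robot.sense(); A=np.eye(4);A[:3,:3]=R.from_rotvec(s['tool_rot']).as_matrix();A[:3,3]=s['tool_pos']
    B=np.eye(4);B[:3,:3]=Rm;B[:3,3]=p
    X=np.real(logm(np.linalg.inv(A)@B))/n
    # finite row: shift along the tool axes, then turn
    E=__import__('scipy').linalg.expm(X)
    print(n,'rows  pos',(E[:3,3]/1000).round(4),' rot',np.degrees(R.from_matrix(E[:3,:3]).as_rotvec()/6).round(3))
def yawM(y): return R.from_euler('z',y).as_matrix()@M
def show():
    s=robot.sense();Q=R.from_rotvec(s['tool_rot']).as_matrix()
    print(round(s['clock'],2),'pos',s['tool_pos'].round(1),'x',Q[:,0].round(3),'z',Q[:,2].round(3),'F',s['ft_force'].round(1),'w',round(s['gripper_width'],1),'g',round(s['grasp_force'],1),'q',np.round(s['joint_pos'],2))
E
python3 -c "
from h import *
h=np.array([684.4,41.6,223]); plan(h+[0,0,120],yawM(YAW),24)"
```

```text
24 rows  pos [-0.0313  0.0029 -0.0022]  rot [-0.001  0.001  0.517]
```

```bash
python3 -m jog '{"delta_pos":[[-0.031,0.003,-0.002],[-0.031,0.003,-0.002],[-0.031,0.003,-0.002],[-0.031,0.003,-0.002],[-0.031,0.003,-0.002],[-0.031,0.003,-0.002],[-0.031,0.003,-0.002],[-0.031,0.003,-0.002],[-0.031,0.003,-0.002],[-0.031,0.003,-0.002],[-0.031,0.003,-0.002],[-0.031,0.003,-0.002]],"delta_rot":[[0,0,0.517],[0,0,0.517],[0,0,0.517],[0,0,0.517],[0,0,0.517],[0,0,0.517],[0,0,0.517],[0,0,0.517],[0,0,0.517],[0,0,0.517],[0,0,0.517],[0,0,0.517]],"jaw":[161,161,161,161,161,161,161,161,161,161,161,161]}' 20
python3 -m jog '{"delta_pos":[[-0.031,0.003,-0.002],[-0.031,0.003,-0.002],[-0.031,0.003,-0.002],[-0.031,0.003,-0.002],[-0.031,0.003,-0.002],[-0.031,0.003,-0.002],[-0.031,0.003,-0.002],[-0.031,0.003,-0.002],[-0.031,0.003,-0.002],[-0.031,0.003,-0.002],[-0.031,0.003,-0.002],[-0.031,0.003,-0.002]],"delta_rot":[[0,0,0.517],[0,0,0.517],[0,0,0.517],[0,0,0.517],[0,0,0.517],[0,0,0.517],[0,0,0.517],[0,0,0.517],[0,0,0.517],[0,0,0.517],[0,0,0.517],[0,0,0.517]],"jaw":[161,161,161,161,161,161,161,161,161,161,161,161]}'
python3 -m jog '{"delta_pos":[[0,0,0],[0,0,0]],"delta_rot":[[0,0,0],[0,0,0]],"jaw":[161,161]}'
python3 -c "
from h import *
show()
h=np.array([684.4,41.6,223]); plan(h+[0,0,120],yawM(YAW),2);plan(h+[0,0,56],yawM(YAW),8)"
```

```text
clock: 1.1
tool_pos: [577.0, 398.0, 315.6]
tool_rot: [-1.612, -2.696, 0.001]
ft_force: [-0.3, -0.5, 0.6]
gripper_width: 32.2
grasp_force: 0.0
clock: 2.1
tool_pos: [682.5, 46.3, 339.6]
tool_rot: [-2.388, -2.04, 0.001]
ft_force: [-0.1, -0.5, 0.4]
gripper_width: 32.2
grasp_force: 0.0
clock: 2.27
tool_pos: [682.4, 44.5, 340.2]
tool_rot: [2.391, 2.037, -0.001]
ft_force: [-0.4, 0.6, -0.2]
gripper_width: 32.1
grasp_force: 0.0
2.27 pos [682.4  44.5 340.2] x [ 0.159  0.987 -0.001] z [-0.    -0.001 -1.   ] F [-0.4  0.6 -0.2] w 32.1 g 0.0 q [-0.39  0.47  0.39  1.47 -0.18  1.24 -0.14]
2 rows  pos [-0.0013  0.0012 -0.0014]  rot [-0.001  0.005 -0.03 ]
8 rows  pos [-0.0003  0.0003  0.0076]  rot [-0.     0.001 -0.007]
```

```bash
python3 -m jog '{"delta_pos":[[-0.002,0.002,0.006],[-0.0005,0,0.008],[0,0,0.008],[0,0,0.008],[0,0,0.008],[0,0,0.008],[0,0,0.008],[0,0,0.007],[0,0,0]],"delta_rot":[[0,0,-0.05],[0,0,0],[0,0,0],[0,0,0],[0,0,0],[0,0,0],[0,0,0],[0,0,0],[0,0,0]],"jaw":[161,161,161,161,161,161,161,161,161]}'
python3 -c "
from h import *
for n in ('side','top'): 
  i=capture(n); x,y,w,h=(280,110,150,180) if n=='side' else (220,90,160,150)
  globals()[n]=cv2.resize(i[y:y+h,x:x+w],(400,480) if n=='side' else (400,375),interpolation=cv2.INTER_CUBIC)
cv2.imwrite('pics/g1.png',np.hstack([side,cv2.copyMakeBorder(top,0,105,0,0,0)])); show()"
```

```text
clock: 3.02
tool_pos: [683.4, 45.1, 277.1]
tool_rot: [-2.379, -2.049, 0.004]
ft_force: [-0.7, -0.6, -0.0]
gripper_width: 32.2
grasp_force: 0.0
3.12 pos [684.2  45.  279. ] x [ 0.149  0.989 -0.   ] z [-0. -0. -1.] F [-0.5 -0.8  0.5] w 32.2 g 0.0 q [-0.38  0.51  0.38  1.54 -0.2   1.13 -0.11]
```

View pics/g1.png

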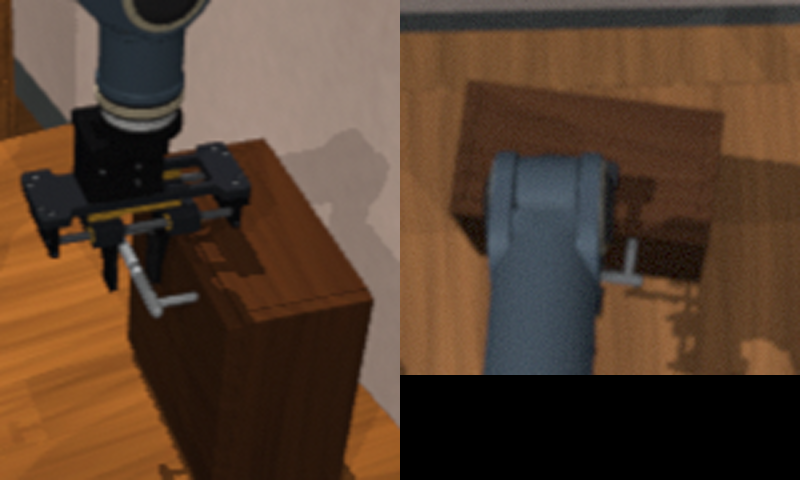

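The bar at crop (140,275) lies between the two fingers at (110,270) and (157,260), with one finger behind it. Next I close on it.

```bash
python3 -m jog '{"delta_pos":[[0,0,0],[0,0,0],[0,0,0],[0,0,0],[0,0,0],[0,0,0]],"delta_rot":[[0,0,0],[0,0,0],[0,0,0],[0,0,0],[0,0,0],[0,0,0]],"jaw":[255,255,255,255,255,255]}' 20
python3 -c "
from h import *
show()"
```

```text
clock: 3.62
tool_pos: [685.1, 44.9, 279.7]
tool_rot: [2.379, 2.048, 0.004]
ft_force: [4.3, -0.6, -1.4]
gripper_width: 10.1
grasp_force: 20.0
3.62 pos [685.1  44.9 279.7] x [0.149 0.989 0.   ] z [ 0.003 -0.    -1.   ] F [ 4.3 -0.6 -1.4] w 10.1 g 20.0 q [-0.38  0.51  0.38  1.54 -0.2   1.13 -0.11]
```

```bash
python3 -m jog '{"delta_pos":[[0,-0.00265,0.0005],[0,-0.00265,0.0005],[0,-0.00265,0.0005],[0,-0.00265,0.0005],[0,-0.00265,0.0005],[0,-0.00265,0.0005],[0,-0.00265,0.0005],[0,-0.00265,0.0005],[0,-0.00265,0.0005],[0,-0.00265,0.0005]],"delta_rot":[[-0.0955,0,0],[-0.0955,0,0],[-0.0955,0,0],[-0.0955,0,0],[-0.0955,0,0],[-0.0955,0,0],[-0.0955,0,0],[-0.0955,0,0],[-0.0955,0,0],[-0.0955,0,0]],"jaw":[255,255,255,255,255,255,255,255,255,255]}' 25
python3 -c "
from h import *
show()"
```

```text
clock: 4.45
tool_pos: [658.0, 48.9, 272.9]
tool_rot: [2.321, 1.999, 0.101]
ft_force: [1.3, -0.0, -2.1]
gripper_width: 9.7
grasp_force: 25.0
4.45 pos [658.   48.9 272.9] x [0.149 0.989 0.   ] z [ 0.1   -0.015 -0.995] F [ 1.3 -0.  -2.1] w 9.7 g 25.0 q [-0.43  0.44  0.39  1.68 -0.17  0.97 -0.14]
```

```bash
python3 -m jog '{"delta_pos":[[0,-0.0053,0.00105],[0,-0.0053,0.00105],[0,-0.0053,0.00105],[0,-0.0053,0.00105],[0,-0.0053,0.00105],[0,-0.0053,0.00105],[0,-0.0053,0.00105],[0,-0.0053,0.00105],[0,-0.0053,0.00105],[0,-0.0053,0.00105]],"delta_rot":[[-0.191,0,0],[-0.191,0,0],[-0.191,0,0],[-0.191,0,0],[-0.191,0,0],[-0.191,0,0],[-0.191,0,0],[-0.191,0,0],[-0.191,0,0],[-0.191,0,0]],"jaw":[255,255,255,255,255,255,255,255,255,255]}'
python3 -c "
from h import *
show()"
```

```text
clock: 5.28
tool_pos: [608.3, 56.4, 252.0]
tool_rot: [2.197, 1.892, 0.287]
ft_force: [3.9, -1.3, -6.5]
gripper_width: 10.0
grasp_force: 25.0
5.28 pos [608.3  56.4 252. ] x [ 0.148  0.989 -0.   ] z [ 0.293 -0.044 -0.955] F [ 3.9 -1.3 -6.5] w 10.0 g 25.0 q [-0.55  0.32  0.43  1.93 -0.07  0.63 -0.26]
```

```bash
python3 -c "
from h import *
b=lambda a:np.array([-50*np.cos(a)-208*np.sin(a),208*np.cos(a)-50*np.sin(a)])
t=.3
for a in (.3,.4,.5,.6,.7):
  d=(b(a+.1)-b(a))/5; # cab x,z ; tool y=(cos t, sin t)?, tool z=(sin t,-cos t)
  print(a,'tool y',(d@[np.cos(t),np.sin(t)]).round(2),'z',(d@[np.sin(t),-np.cos(t)]).round(2))
h=flapT(CAB,YAW,0.3); print(h[0].apply([-50,0,208])+h[1], 'bar est from tool', robot.sense()['tool_pos']+56*R.from_rotvec(robot.sense()['tool_rot']).as_matrix()[:,2])
"
```

```text
0.3 tool y -4.1 z 1.21
0.4 tool y -3.96 z 1.61
0.5 tool y -3.78 z 2.0
0.6 tool y -3.56 z 2.36
0.7 tool y -3.31 z 2.71
[625.91201299  50.60647861 198.93397941] bar est from tool [624.75332584  53.96170854 198.55241795]
```

```bash
python3 -m jog '{"delta_pos":[[0,-0.0041,0.0012],[0,-0.0041,0.0012],[0,-0.0041,0.0012],[0,-0.0041,0.0012],[0,-0.0041,0.0012],[0,-0.004,0.0016],[0,-0.004,0.0016],[0,-0.004,0.0016],[0,-0.004,0.0016],[0,-0.004,0.0016]],"delta_rot":[[0,0,0],[0,0,0],[0,0,0],[0,0,0],[0,0,0],[0,0,0],[0,0,0],[0,0,0],[0,0,0],[0,0,0]],"jaw":[255,255,255,255,255,255,255,255,255,255]}' 15
python3 -c "
from h import *
show()"
python3 -m jog '{"delta_pos":[[0,-0.0038,0.002],[0,-0.0038,0.002],[0,-0.0038,0.002],[0,-0.0038,0.002],[0,-0.0038,0.002],[0,-0.0036,0.0024],[0,-0.0036,0.0024],[0,-0.0036,0.0024],[0,-0.0036,0.0024]],"delta_rot":[[0,0,0],[0,0,0],[0,0,0],[0,0,0],[0,0,0],[0,0,0],[0,0,0],[0,0,0],[0,0,0]],"jaw":[255,255,255,255,255,255,255,255,255]}'
python3 -c "
from h import *
show()"
```

```text
clock: 6.12
tool_pos: [574.5, 61.6, 227.4]
tool_rot: [2.198, 1.892, 0.287]
ft_force: [4.3, 0.2, -3.5]
gripper_width: 10.4
grasp_force: 15.0
6.12 pos [574.5  61.6 227.4] x [0.149 0.989 0.   ] z [ 0.293 -0.044 -0.955] F [ 4.3  0.2 -3.5] w 10.4 g 15.0 q [-0.58  0.3   0.43  2.03 -0.05  0.56 -0.3 ]
clock: 6.87
tool_pos: [548.5, 65.5, 198.4]
tool_rot: [2.198, 1.893, 0.286]
ft_force: [1.3, 1.0, 0.7]
gripper_width: 10.1
grasp_force: 15.0
6.87 pos [548.5  65.5 198.4] x [0.148 0.989 0.   ] z [ 0.292 -0.044 -0.955] F [1.3 1.  0.7] w 10.1 g 15.0 q [-0.6   0.3   0.43  2.11 -0.04  0.48 -0.32]
```

```bash
python3 -m jog '{"delta_pos":[[0,-0.0018,0.0013],[0,-0.0018,0.0013],[0,-0.0017,0.0013],[0,-0.0017,0.0013],[0,-0.001,0.0008],[0,0,0]],"delta_rot":[[0,0,0],[0,0,0],[0,0,0],[0,0,0],[0,0,0],[0,0,0]],"jaw":[255,255,255,255,255,255]}'
python3 -c "
from h import *
show()
s=robot.sense();Q=R.from_rotvec(s['tool_rot']).as_matrix();b=s['tool_pos']+56*Q[:,2]
for a in (.68,.7,.72): r,o=flapT(CAB,YAW,a); print(a,r.apply([-50,0,208])+o-b)"
```

```text
clock: 7.37
tool_pos: [544.9, 66.0, 193.3]
tool_rot: [2.196, 1.89, 0.293]
ft_force: [-3.4, -0.2, 14.3]
gripper_width: 10.4
grasp_force: 15.0
7.37 pos [544.9  66.  193.3] x [0.149 0.989 0.002] z [ 0.297 -0.043 -0.954] F [-3.4 -0.2 14.3] w 10.4 g 15.0 q [-0.6   0.3   0.43  2.12 -0.04  0.45 -0.33]
0.68 [ 4.65869309 -3.76047619  5.45986268]
0.7 [ 2.11693272 -3.36852366  2.04067897]
0.72 [-0.356739   -2.98707075 -1.42925356]
```

```bash
python3 -m jog '{"delta_pos":[[0,0.0008,-0.001],[0,0,0],[0,0,0],[0,0,0],[0,0,0]],"delta_rot":[[0,0,0],[0,0,0],[0,0,0],[0,0,0],[0,0,0]],"jaw":[255,205,205,205,205]}'
python3 -m jog '{"delta_pos":[[0,0,-0.004],[0,0,-0.008],[0,0,-0.012],[0,0,-0.015],[0,0,-0.018],[0,0,-0.02]],"delta_rot":[[0,0,0],[0,0,0],[0,0,0],[0,0,0],[0,0,0],[0,0,0]],"jaw":[205,205,205,205,205,205]}'
python3 -c "
from h import *
show()
C=np.array([432.5,-327,0])
for z in (300,175): plan(C+[0,0,z],yawM(0),24)"
```

```text
clock: 7.78
tool_pos: [542.9, 66.0, 191.3]
tool_rot: [2.199, 1.893, 0.284]
ft_force: [0.6, -0.7, 0.2]
gripper_width: 16.9
grasp_force: 0.2
clock: 8.28
tool_pos: [519.8, 69.3, 265.8]
tool_rot: [2.199, 1.893, 0.283]
ft_force: [0.7, -0.0, 0.0]
gripper_width: 16.9
grasp_force: 0.0
8.28 pos [519.8  69.3 265.8] x [ 0.149  0.989 -0.001] z [ 0.29  -0.045 -0.956] F [ 0.7 -0.   0. ] w 16.9 g 0.0 q [-0.7   0.15  0.48  2.1   0.07  0.63 -0.43]
24 rows  pos [-0.0168 -0.0021 -0.0017]  rot [ 0.118  0.009 -0.059]
24 rows  pos [-0.0167 -0.0029  0.0035]  rot [ 0.118  0.009 -0.059]
```

```bash
python3 -m jog '{"delta_pos":[[-0.0224,-0.0028,-0.0023],[-0.0224,-0.0028,-0.0023],[-0.0224,-0.0028,-0.0023],[-0.0224,-0.0028,-0.0023],[-0.0224,-0.0028,-0.0023],[-0.0224,-0.0028,-0.0023],[-0.0224,-0.0028,-0.0023],[-0.0224,-0.0028,-0.0023],[-0.0224,-0.0028,-0.0023]],"delta_rot":[[0.157,0.012,-0.079],[0.157,0.012,-0.079],[0.157,0.012,-0.079],[0.157,0.012,-0.079],[0.157,0.012,-0.079],[0.157,0.012,-0.079],[0.157,0.012,-0.079],[0.157,0.012,-0.079],[0.157,0.012,-0.079]],"jaw":[205,205,205,205,205,205,205,205,205]}'
python3 -m jog '{"delta_pos":[[-0.0224,-0.0028,-0.0023],[-0.0224,-0.0028,-0.0023],[-0.0224,-0.0028,-0.0023],[-0.0224,-0.0028,-0.0023],[-0.0224,-0.0028,-0.0023],[-0.0224,-0.0028,-0.0023],[-0.0224,-0.0028,-0.0023],[-0.0224,-0.0028,-0.0023],[-0.0224,-0.0028,-0.0023],[0,0,0],[0,0,0]],"delta_rot":[[0.157,0.012,-0.079],[0.157,0.012,-0.079],[0.157,0.012,-0.079],[0.157,0.012,-0.079],[0.157,0.012,-0.079],[0.157,0.012,-0.079],[0.157,0.012,-0.079],[0.157,0.012,-0.079],[0.157,0.012,-0.079],[0,0,0],[0,0,0]],"jaw":[0,0,0,0,0,0,0,0,0,0,0]}'
python3 -c "
from h import *
show()
C=np.array([432.5,-327,0])
for z in (300,175): plan(C+[0,0,z],yawM(0),8)
cv2.imwrite('pics/s2.png',capture('side'))"
```

```text
clock: 9.03
tool_pos: [467.4, -128.1, 280.8]
tool_rot: [2.216, 2.059, 0.15]
ft_force: [0.7, -0.4, -0.3]
gripper_width: 17.0
grasp_force: 0.0
clock: 9.95
tool_pos: [432.8, -328.1, 299.9]
tool_rot: [2.222, 2.218, 0.004]
ft_force: [0.7, 0.8, 0.2]
gripper_width: 81.6
grasp_force: 0.0
9.95 pos [ 432.8 -328.1  299.9] x [0.002 1.    0.   ] z [ 0.003  0.    -1.   ] F [0.7 0.8 0.2] w 81.6 g 0.0 q [ 0.    0.28  0.71  1.87 -0.21  1.06  0.79]
8 rows  pos [ 0.0001 -0.     -0.    ]  rot [ 0.004 -0.    -0.002]
8 rows  pos [ 0.0001 -0.0001  0.0156]  rot [ 0.004 -0.    -0.002]
```

View pics/s2.png

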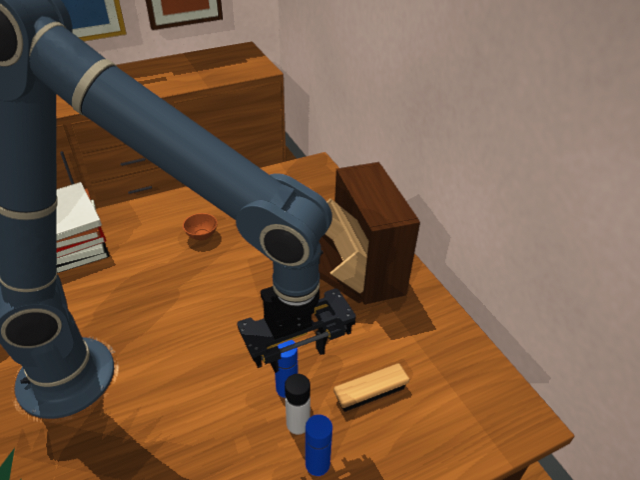

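The flap is open with the bin showing at (345,250), and the gripper sits above the can cap at (297,385). Descending to grip.

```bash
python3 -m jog '{"delta_pos":[[0.001,0,0.012],[0,0,0.018],[0,0,0.018],[0,0,0.018],[0,0,0.018],[0,0,0.016],[0,0,0.014],[0,0,0.011],[0,0,0]],"delta_rot":[[0,0,0],[0,0,0],[0,0,0],[0,0,0],[0,0,0],[0,0,0],[0,0,0],[0,0,0],[0,0,0]],"jaw":[0,0,0,0,0,0,0,0,0]}'
python3 -m jog '{"delta_pos":[[0,0,0],[0,0,0],[0,0,0],[0,0,0],[0,0,0],[0,0,0],[0,0,0]],"delta_rot":[[0,0,0],[0,0,0],[0,0,0],[0,0,0],[0,0,0],[0,0,0],[0,0,0]],"jaw":[255,255,255,255,255,255,255]}' 20
python3 -c "
from h import *
show()"
```

```text
clock: 10.75
tool_pos: [433.1, -324.1, 172.1]
tool_rot: [-2.217, -2.222, -0.002]
ft_force: [-0.4, 0.3, 0.2]
gripper_width: 87.0
grasp_force: 0.0
clock: 11.33
tool_pos: [434.0, -326.5, 174.9]
tool_rot: [2.219, 2.22, 0.004]
ft_force: [1.2, -0.7, -1.9]
gripper_width: 49.8
grasp_force: 19.9
11.33 pos [ 434.  -326.5  174.9] x [-0.001  1.    -0.   ] z [ 0.004 -0.    -1.   ] F [ 1.2 -0.7 -1.9] w 49.8 g 19.9 q [ 0.09  0.45  0.62  1.99 -0.36  0.81  0.92]
```

```bash
python3 -m jog '{"delta_pos":[[0,0,-0.01],[0,0,-0.018],[0,0,-0.02],[0,0,-0.02],[0,0,-0.022],[0,0,-0.022],[0,0,-0.022],[0,0,-0.022],[0,0,-0.02],[0,0,-0.014],[0,0,0]],"delta_rot":[[0,0,0],[0,0,0],[0,0,0],[0,0,0],[0,0,0],[0,0,0],[0,0,0],[0,0,0],[0,0,0],[0,0,0],[0,0,0]],"jaw":[255,255,255,255,255,255,255,255,255,255,255]}'
cat >> h.py <<'E'
A0=0.72
def bin_pose(bx,bz,t,H=175):   # can bottom centre in flap frame, tool pitch t
    r,o=flapT(CAB,YAW,A0); Q=flapT(CAB,YAW,t)[0].as_matrix()@np.diag([-1,1,-1.])
    return r.apply([bx,0,bz])+o-H*Q[:,2], Q
E
python3 -c "
from h import *
show()
_,Q=bin_pose(0,0,.3)
p=R.from_euler('z',YAW).apply([-190,0,400])+[*CAB,0]
print(p); plan(p,Q,24)
p,Q=bin_pose(45,140,.55);print(p); p,Q=bin_pose(35,18,.58);print(p)"
```

```text
clock: 12.25
tool_pos: [433.9, -327.6, 368.2]
tool_rot: [2.215, 2.216, 0.007]
ft_force: [1.2, -1.2, -1.0]
gripper_width: 49.4
grasp_force: 19.9
12.25 pos [ 433.9 -327.6  368.2] x [-0.001  1.    -0.003] z [ 0.009 -0.003 -1.   ] F [ 1.2 -1.2 -1. ] w 49.4 g 19.9 q [-0.04  0.22  0.73  1.78 -0.16  1.19  0.74]
[611.3195202   52.85671607 400.        ]
24 rows  pos [ 0.0082  0.0172 -0.0018]  rot [-0.082 -0.095 -0.56 ]
[585.66983203  56.81202995 299.11690368]
[653.36266777  46.37344641 197.99193038]
```

```bash
python3 -m jog '{"delta_pos":[[0.0082,0.0172,-0.0018],[0.0082,0.0172,-0.0018],[0.0082,0.0172,-0.0018],[0.0082,0.0172,-0.0018],[0.0082,0.0172,-0.0018],[0.0082,0.0172,-0.0018],[0.0082,0.0172,-0.0018],[0.0082,0.0172,-0.0018],[0.0082,0.0172,-0.0018],[0.0082,0.0172,-0.0018],[0.0082,0.0172,-0.0018],[0.0082,0.0172,-0.0018]],"delta_rot":[[-0.082,-0.095,-0.56],[-0.082,-0.095,-0.56],[-0.082,-0.095,-0.56],[-0.082,-0.095,-0.56],[-0.082,-0.095,-0.56],[-0.082,-0.095,-0.56],[-0.082,-0.095,-0.56],[-0.082,-0.095,-0.56],[-0.082,-0.095,-0.56],[-0.082,-0.095,-0.56],[-0.082,-0.095,-0.56],[-0.082,-0.095,-0.56]],"jaw":[255,255,255,255,255,255,255,255,255,255,255,255]}'
python3 -m jog '{"delta_pos":[[0.0082,0.0172,-0.0018],[0.0082,0.0172,-0.0018],[0.0082,0.0172,-0.0018],[0.0082,0.0172,-0.0018],[0.0082,0.0172,-0.0018],[0.0082,0.0172,-0.0018],[0.0082,0.0172,-0.0018],[0.0082,0.0172,-0.0018],[0.0082,0.0172,-0.0018],[0.0082,0.0172,-0.0018],[0.0082,0.0172,-0.0018],[0.0082,0.0172,-0.0018]],"delta_rot":[[-0.082,-0.095,-0.56],[-0.082,-0.095,-0.56],[-0.082,-0.095,-0.56],[-0.082,-0.095,-0.56],[-0.082,-0.095,-0.56],[-0.082,-0.095,-0.56],[-0.082,-0.095,-0.56],[-0.082,-0.095,-0.56],[-0.082,-0.095,-0.56],[-0.082,-0.095,-0.56],[-0.082,-0.095,-0.56],[-0.082,-0.095,-0.56]],"jaw":[255,255,255,255,255,255,255,255,255,255,255,255]}'
python3 -c "
from h import *
show()
plan(*bin_pose(45,140,.55),10)"
```

```text
clock: 13.25
tool_pos: [593.9, -168.0, 387.6]
tool_rot: [1.242, 2.712, -0.015]
ft_force: [0.3, -0.0, -0.8]
gripper_width: 49.8
grasp_force: 19.9
clock: 14.25
tool_pos: [610.6, 56.1, 395.5]
tool_rot: [0.207, 2.84, -0.03]
ft_force: [-0.2, -0.3, -1.2]
gripper_width: 49.8
grasp_force: 19.9
14.25 pos [610.6  56.1 395.5] x [-0.947  0.139 -0.29 ] z [ 0.287 -0.042 -0.957] F [-0.2 -0.3 -1.2] w 49.8 g 19.9 q [-0.46  0.18  0.31  1.73  0.04  0.95  1.24]
10 rows  pos [ 0.0061 -0.0003  0.0079]  rot [ 0.003 -0.244  0.006]
```

```bash
python3 -m jog '{"delta_pos":[[0.006,-0.0003,0.008],[0.006,-0.0003,0.008],[0.006,-0.0003,0.008],[0.006,-0.0003,0.008],[0.006,-0.0003,0.008],[0.006,-0.0003,0.008],[0.006,-0.0003,0.008],[0.006,-0.0003,0.008],[0.006,-0.0003,0.008],[0.006,-0.0003,0.008],[0,0,0]],"delta_rot":[[0,-0.244,0],[0,-0.244,0],[0,-0.244,0],[0,-0.244,0],[0,-0.244,0],[0,-0.244,0],[0,-0.244,0],[0,-0.244,0],[0,-0.244,0],[0,-0.244,0],[0,0,0]],"jaw":[255,255,255,255,255,255,255,255,255,255,255]}'
python3 -c "
from h import *
show()
plan(*bin_pose(38,60,.58),8);plan(*bin_pose(35,18,.58),12)
cv2.imwrite('pics/s3.png',np.hstack([cv2.resize(capture('side')[90:330,200:440],(400,400)),cv2.resize(capture('top')[90:290,200:400],(400,400))]))"
```

```text
clock: 15.17
tool_pos: [585.0, 55.5, 295.7]
tool_rot: [0.192, 2.592, -0.056]
ft_force: [-0.7, 0.1, -2.4]
gripper_width: 49.8
grasp_force: 19.9
15.17 pos [585.   55.5 295.7] x [-0.846  0.126 -0.517] z [ 0.512 -0.078 -0.856] F [-0.7  0.1 -2.4] w 49.8 g 19.9 q [-0.57  0.16  0.36  2.07  0.33  0.44  0.93]
8 rows  pos [-0.0003  0.0002  0.0097]  rot [ 0.001 -0.043  0.005]
12 rows  pos [-0.0005  0.0001  0.01  ]  rot [ 0.001 -0.029  0.004]
```

View pics/s3.png

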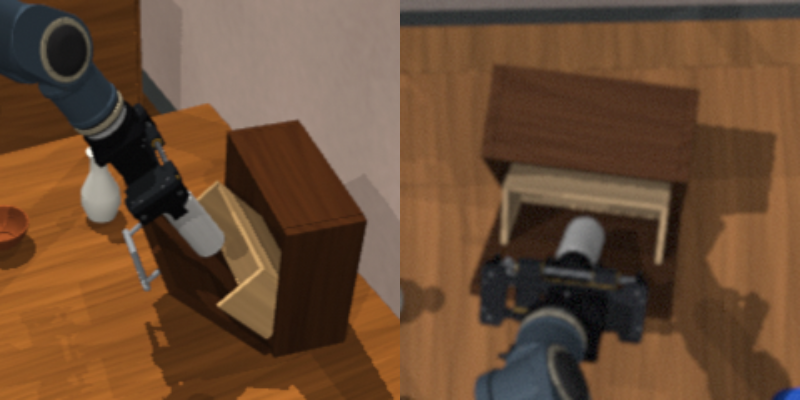

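The can (side crop 205,228; top crop 582,240) is over the mouth of the open bin, in line with it. Lowering.

```bash
python3 -m jog '{"delta_pos":[[-0.0003,0,0.01],[-0.0003,0,0.01],[-0.0003,0,0.01],[-0.0003,0,0.01],[-0.0003,0,0.01],[-0.0003,0,0.01],[-0.0003,0,0.01],[-0.0003,0,0.009],[0,0,0]],"delta_rot":[[0,-0.043,0],[0,-0.043,0],[0,-0.043,0],[0,-0.043,0],[0,-0.043,0],[0,-0.043,0],[0,-0.043,0],[0,-0.043,0],[0,0,0]],"jaw":[255,255,255,255,255,255,255,255,255]}'
python3 -c "
from h import *
show()
plan(*bin_pose(36,30,.58),6);plan(*bin_pose(35,18,.58),8)"
```

```text
clock: 16.02
tool_pos: [631.6, 47.9, 231.1]
tool_rot: [0.194, 2.553, -0.059]
ft_force: [0.1, -0.3, -1.4]
gripper_width: 49.8
grasp_force: 19.9
16.02 pos [631.6  47.9 231.1] x [-0.825  0.126 -0.55 ] z [ 0.544 -0.084 -0.835] F [ 0.1 -0.3 -1.4] w 49.8 g 19.9 q [-0.52  0.32  0.37  2.06  0.34  0.24  0.91]
6 rows  pos [0.0001 0.0003 0.0046]  rot [0.    0.004 0.002]
8 rows  pos [-0.      0.0002  0.005 ]  rot [0.    0.003 0.001]
```

```bash
python3 -c "
from h import *
plan(*bin_pose(35,30,.5),6);plan(*bin_pose(34,20,.5),8)"
```

```text
6 rows  pos [-0.0022  0.0003  0.0047]  rot [0.    0.132 0.002]
8 rows  pos [-0.0018  0.0002  0.0047]  rot [0.    0.099 0.001]
```

```bash
python3 -m jog '{"delta_pos":[[-0.0022,0.0003,0.0046],[-0.0022,0.0003,0.0046],[-0.0022,0.0003,0.0046],[-0.0022,0.0003,0.0046],[-0.0022,0.0003,0.0046],[-0.0022,0.0003,0.0046],[0,0,0]],"delta_rot":[[0,0.132,0],[0,0.132,0],[0,0.132,0],[0,0.132,0],[0,0.132,0],[0,0.132,0],[0,0,0]],"jaw":[255,255,255,255,255,255,255]}'
python3 -c "
from h import *
show()
plan(*bin_pose(34,18,.5),6)"
```

```text
clock: 16.6
tool_pos: [658.1, 45.9, 216.3]
tool_rot: [0.201, 2.633, -0.049]
ft_force: [0.6, 0.3, -1.0]
gripper_width: 49.9
grasp_force: 19.9
16.6 pos [658.1  45.9 216.3] x [-0.867  0.134 -0.481] z [ 0.476 -0.072 -0.877] F [ 0.6  0.3 -1. ] w 49.9 g 19.9 q [-0.37  0.38  0.22  1.96  0.23  0.34  1.03]
6 rows  pos [-0.     -0.      0.0022]  rot [ 0.003  0.003 -0.   ]
```

```bash
python3 -c "
from h import *
plan(*bin_pose(34,19,.54),6)"
```

```text
6 rows  pos [ 0.0012 -0.      0.0021]  rot [ 0.003 -0.061 -0.   ]
```

```bash
python3 -m jog '{"delta_pos":[[0.0012,0,0.002],[0.0012,0,0.002],[0.0012,0,0.002],[0.0012,0,0.002],[0.0012,0,0.002],[0.0012,0,0.002],[0,0,0]],"delta_rot":[[0,-0.06,0],[0,-0.06,0],[0,-0.06,0],[0,-0.06,0],[0,-0.06,0],[0,-0.06,0],[0,0,0]],"jaw":[255,255,255,255,255,255,255]}'
python3 -c "
from h import *
show()"
python3 -m jog '{"delta_pos":[[0,0,0.001],[0,0,0.001],[0,0,0.001],[0,0,0]],"delta_rot":[[0,0,0],[0,0,0],[0,0,0],[0,0,0]],"jaw":[255,255,255,255]}'
python3 -c "
from h import *
show()"
```

```text
clock: 17.18
tool_pos: [659.6, 45.9, 205.2]
tool_rot: [0.201, 2.587, -0.049]
ft_force: [5.3, -2.3, 4.3]
gripper_width: 49.8
grasp_force: 19.9
17.18 pos [659.6  45.9 205.2] x [-0.843  0.133 -0.521] z [ 0.515 -0.075 -0.854] F [ 5.3 -2.3  4.3] w 49.8 g 19.9 q [-0.42  0.4   0.28  2.    0.27  0.25  0.98]
clock: 17.52
tool_pos: [661.2, 45.7, 202.8]
tool_rot: [0.201, 2.587, -0.049]
ft_force: [4.8, -1.1, 4.9]
gripper_width: 49.8
grasp_force: 19.9
17.52 pos [661.2  45.7 202.8] x [-0.843  0.133 -0.521] z [ 0.515 -0.075 -0.854] F [ 4.8 -1.1  4.9] w 49.8 g 19.9 q [-0.41  0.4   0.27  1.99  0.28  0.25  0.98]
```

```bash
python3 -c "
from h import *
a=capture('side')[120:300,250:430];b=capture('top')[110:250,230:370]
cv2.imwrite('pics/s4.png',cv2.convertScaleAbs(np.hstack([cv2.resize(a,(400,400),interpolation=2),cv2.resize(b,(400,400),interpolation=2)]),alpha=1.5))"
```

```text
(no output)
```

View pics/s4.png

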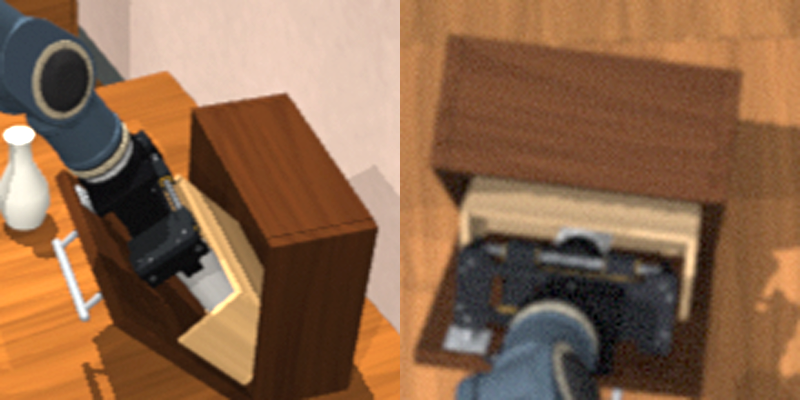

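The can is inside the bin (side crop 210,285). However, the gripper body is up against the metal strike at the flap's top left (top crop 465,335), and that explains the force along the panel normal. I'll shift sideways away from it.

```bash
python3 -m jog '{"delta_pos":[[-0.002,-0.003,0],[-0.001,-0.005,0],[0,-0.005,0],[0,-0.005,0],[0,-0.005,0],[0,0,0]],"delta_rot":[[0,0,0],[0,0,0],[0,0,0],[0,0,0],[0,0,0],[0,0,0]],"jaw":[255,255,255,255,255,255]}'
python3 -c "
from h import *
show()"
python3 -m jog '{"delta_pos":[[0,0,0.0005],[0,0,0.001],[0,0,0]],"delta_rot":[[0,0,0],[0,0,0],[0,0,0]],"jaw":[255,255,255]}'
python3 -c "
from h import *
show()"
```

```text
clock: 18.12
tool_pos: [656.4, 20.8, 200.7]
tool_rot: [0.2, 2.597, -0.055]
ft_force: [-0.1, -0.7, -1.6]
gripper_width: 49.7
grasp_force: 19.9
18.12 pos [656.4  20.8 200.7] x [-0.849  0.132 -0.512] z [ 0.506 -0.078 -0.859] F [-0.1 -0.7 -1.6] w 49.7 g 19.9 q [-0.34  0.4   0.23  2.    0.27  0.24  1.03]
clock: 18.37
tool_pos: [657.8, 22.6, 200.1]
tool_rot: [0.198, 2.596, -0.053]
ft_force: [-4.9, -1.5, 2.9]
gripper_width: 49.5
grasp_force: 19.9
18.37 pos [657.8  22.6 200.1] x [-0.848  0.13  -0.513] z [ 0.507 -0.077 -0.858] F [-4.9 -1.5  2.9] w 49.5 g 19.9 q [-0.34  0.4   0.23  2.    0.27  0.24  1.02]
```

```bash
python3 -m jog '{"delta_pos":[[0,0,0],[0.002,0,0],[0.002,0,0],[0.002,0,0],[0.002,0,0],[0.002,0,0],[0.002,0,0],[0,0,0]],"delta_rot":[[0,0,0],[0,0,0],[0,0,0],[0,0,0],[0,0,0],[0,0,0],[0,0,0],[0,0,0]],"jaw":[255,255,255,255,255,255,255,255]}' 8
python3 -c "
from h import *
show()"
```

```text
clock: 19.03
tool_pos: [648.0, 24.5, 194.1]
tool_rot: [0.197, 2.595, -0.052]
ft_force: [0.8, 0.3, -0.6]
gripper_width: 49.9
grasp_force: 8.0
19.03 pos [648.   24.5 194.1] x [-0.848  0.13  -0.514] z [ 0.509 -0.076 -0.858] F [ 0.8  0.3 -0.6] w 49.9 g 8.0 q [-0.35  0.39  0.23  2.03  0.31  0.22  0.98]
```

```bash
python3 -m jog '{"delta_pos":[[0,0,0],[0,0,0],[0,0,0],[0,0,0],[0,0,0],[0,0,0],[0,0,0]],"delta_rot":[[0,0,0],[0,0,0],[0,0,0],[0,0,0],[0,0,0],[0,0,0],[0,0,0]],"jaw":[105,102,99,90,70,50,50]}'
python3 -m jog '{"delta_pos":[[-0.001,0,-0.006],[-0.001,0,-0.01],[0,0,-0.014],[0,0,-0.018],[0,0,-0.02],[0,0,-0.02],[0,0,-0.02],[0,0,-0.02],[0,0,-0.02],[0,0,-0.01]],"delta_rot":[[0,0.05,0],[0,0.1,0],[0,0.1,0],[0,0.1,0],[0,0.1,0],[0,0.1,0],[0,0.1,0],[0,0.1,0],[0,0.1,0],[0,0,0]],"jaw":[50,50,50,50,50,50,50,50,50,50]}'
python3 -c "
from h import *
show()
a=capture('side')[120:300,250:430];b=capture('top')[110:250,230:370]
cv2.imwrite('pics/s5.png',cv2.convertScaleAbs(np.hstack([cv2.resize(a,(400,400),interpolation=2),cv2.resize(b,(400,400),interpolation=2)]),alpha=1.5))"
```

```text
clock: 19.62
tool_pos: [648.0, 24.3, 194.0]
tool_rot: [0.198, 2.596, -0.053]
ft_force: [-0.2, 0.3, -0.4]
gripper_width: 66.8
grasp_force: 0.0
clock: 20.45
tool_pos: [575.8, 35.3, 337.3]
tool_rot: [0.204, 2.68, -0.043]
ft_force: [0.6, 0.8, 0.7]
gripper_width: 69.9
grasp_force: 0.0
20.45 pos [575.8  35.3 337.3] x [-0.888  0.137 -0.439] z [ 0.434 -0.063 -0.899] F [0.6 0.8 0.7] w 69.9 g 0.0 q [-0.32  0.11  0.13  1.98  0.22  0.63  1.08]
```

View pics/s5.png

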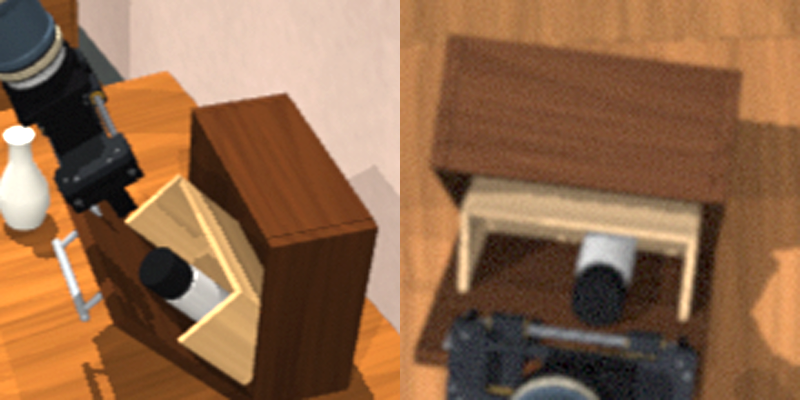

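The can lies in the bin, leaning on the panel (side crop 185,285), and the gripper is clear. Going back to the handle.

```bash
cat >> h.py <<'E'
PG=np.array([542.9,66.0,191.3])
def hand(t,back=0):
    Q=flapT(CAB,YAW,t)[0].as_matrix()@M; return PG-back*Q[:,2],Q
E
python3 -c "
from h import *
plan(*hand(.287,135),20)"
```

```text
20 rows  pos [ 0.004  -0.0019 -0.0007]  rot [0.064 0.062 0.748]
```

```bash
python3 -m jog '{"delta_pos":[[0.004,-0.0019,-0.0007],[0.004,-0.0019,-0.0007],[0.004,-0.0019,-0.0007],[0.004,-0.0019,-0.0007],[0.004,-0.0019,-0.0007],[0.004,-0.0019,-0.0007],[0.004,-0.0019,-0.0007],[0.004,-0.0019,-0.0007],[0.004,-0.0019,-0.0007],[0.004,-0.0019,-0.0007]],"delta_rot":[[0.064,0.062,0.748],[0.064,0.062,0.748],[0.064,0.062,0.748],[0.064,0.062,0.748],[0.064,0.062,0.748],[0.064,0.062,0.748],[0.064,0.062,0.748],[0.064,0.062,0.748],[0.064,0.062,0.748],[0.064,0.062,0.748]],"jaw":[50,50,50,50,50,205,205,205,205,205]}'
python3 -m jog '{"delta_pos":[[0.004,-0.0019,-0.0007],[0.004,-0.0019,-0.0007],[0.004,-0.0019,-0.0007],[0.004,-0.0019,-0.0007],[0.004,-0.0019,-0.0007],[0.004,-0.0019,-0.0007],[0.004,-0.0019,-0.0007],[0.004,-0.0019,-0.0007],[0.004,-0.0019,-0.0007],[0.004,-0.0019,-0.0007],[0,0,0]],"delta_rot":[[0.064,0.062,0.748],[0.064,0.062,0.748],[0.064,0.062,0.748],[0.064,0.062,0.748],[0.064,0.062,0.748],[0.064,0.062,0.748],[0.064,0.062,0.748],[0.064,0.062,0.748],[0.064,0.062,0.748],[0.064,0.062,0.748],[0,0,0]],"jaw":[205,205,205,205,205,205,205,205,205,205,205]}'
python3 -c "
from h import *
show()
plan(*hand(.287,80),6);plan(*hand(.287,0),10)"
```

```text
clock: 21.38
tool_pos: [533.1, 37.7, 321.6]
tool_rot: [1.27, 2.475, 0.113]
ft_force: [0.6, 0.1, -0.8]
gripper_width: 44.5
grasp_force: 0.0
clock: 22.3
tool_pos: [504.5, 70.8, 317.1]
tool_rot: [2.213, 1.898, 0.266]
ft_force: [0.1, 0.1, -0.4]
gripper_width: 17.0
grasp_force: 0.0
22.3 pos [504.5  70.8 317.1] x [ 0.152  0.988 -0.002] z [ 0.273 -0.044 -0.961] F [ 0.1  0.1 -0.4] w 17.0 g 0.0 q [-0.48  0.07  0.21  2.04  0.14  0.78 -0.51]
6 rows  pos [0.0002 0.0003 0.0086]  rot [-0.01   0.003  0.001]
10 rows  pos [0.0001 0.0002 0.0132]  rot [-0.006  0.002  0.001]
```

```bash
python3 -m jog '{"delta_pos":[[0.0003,0.0004,0.014],[0.0003,0.0004,0.015],[0.0003,0.0004,0.015],[0.0003,0.0004,0.015],[0,0,0.015],[0,0,0.011],[0,0,0]],"delta_rot":[[-0.015,0.004,0],[-0.015,0.004,0],[-0.015,0.004,0],[-0.015,0.004,0],[0,0,0],[0,0,0],[0,0,0]],"jaw":[205,205,205,205,205,205,205]}'
python3 -c "
from h import *
show()
plan(*hand(.287,50),1);plan(*hand(.287,0),1)"
```

```text
clock: 22.88
tool_pos: [529.3, 67.0, 234.5]
tool_rot: [2.209, 1.898, 0.268]
ft_force: [0.5, -0.3, 0.6]
gripper_width: 17.2
grasp_force: 0.0
22.88 pos [529.3  67.  234.5] x [ 0.151  0.989 -0.003] z [ 0.277 -0.045 -0.96 ] F [ 0.5 -0.3  0.6] w 17.2 g 0.0 q [-0.45  0.21  0.22  2.09  0.12  0.58 -0.48]
1 rows  pos [ 0.0011  0.0008 -0.0048]  rot [-0.027  0.022  0.023]
1 rows  pos [0.0012 0.001  0.0452]  rot [-0.027  0.022  0.023]
```

```bash
python3 -m jog '{"delta_pos":[[0.001,0.001,0.005],[0,0,0.008],[0,0,0.009],[0,0,0.009],[0,0,0.008],[0,0,0.006],[0,0,0]],"delta_rot":[[-0.03,0.02,0.02],[0,0,0],[0,0,0],[0,0,0],[0,0,0],[0,0,0],[0,0,0]],"jaw":[205,205,205,205,205,205,205]}'
python3 -c "
from h import *
show()"
```

```text
clock: 23.47
tool_pos: [543.7, 66.4, 193.0]
tool_rot: [2.21, 1.893, 0.278]
ft_force: [-0.4, 0.7, 0.1]
gripper_width: 17.0
grasp_force: 0.0
23.47 pos [543.7  66.4 193. ] x [0.153 0.988 0.002] z [ 0.283 -0.042 -0.958] F [-0.4  0.7  0.1] w 17.0 g 0.0 q [-0.43  0.29  0.21  2.11  0.1   0.48 -0.47]
```

```bash
python3 -m jog '{"delta_pos":[[0,0,0],[0,0,0],[0,0,0],[0,0,0]],"delta_rot":[[0,0,0],[0,0,0],[0,0,0],[0,0,0]],"jaw":[255,255,255,255]}' 15
python3 -m jog '{"delta_pos":[[0,0.0018,-0.0013],[0,0.0035,-0.0025],[0,0.0036,-0.0024],[0,0.0036,-0.0024],[0,0.0036,-0.0024],[0,0.0037,-0.0022],[0,0.0038,-0.002],[0,0.0038,-0.002],[0,0.0038,-0.002],[0,0.0038,-0.002],[0,0.0038,-0.002]],"delta_rot":[[0,0,0],[0,0,0],[0,0,0],[0,0,0],[0,0,0],[0,0,0],[0,0,0],[0,0,0],[0,0,0],[0,0,0],[0,0,0]],"jaw":[255,255,255,255,255,255,255,255,255,255,255]}'
python3 -c "
from h import *
show()
s=robot.sense();Q=R.from_rotvec(s['tool_rot']).as_matrix();b=s['tool_pos']+56*Q[:,2]
for a in (.5,.52,.54): r,o=flapT(CAB,YAW,a); print(a,r.apply([-50,0,208])+o-b)"
```

```text
clock: 23.8
tool_pos: [545.1, 66.5, 195.1]
tool_rot: [2.207, 1.891, 0.285]
ft_force: [5.1, -0.3, -5.5]
gripper_width: 10.2
grasp_force: 15.0
clock: 24.72
tool_pos: [573.0, 62.3, 228.2]
tool_rot: [2.21, 1.895, 0.278]
ft_force: [-5.9, 1.1, 2.3]
gripper_width: 10.3
grasp_force: 15.0
24.72 pos [573.   62.3 228.2] x [0.153 0.988 0.003] z [ 0.282 -0.041 -0.959] F [-5.9  1.1  2.3] w 10.3 g 15.0 q [-0.4   0.28  0.2   2.01  0.08  0.58 -0.42]
0.5 [ 3.15437812 -4.15809288 -0.91119825]
0.52 [ 0.04869897 -3.67918117 -3.81471171]
0.54 [-2.99897098 -3.20921479 -6.78048805]
```

```bash
python3 -m jog '{"delta_pos":[[0,0.004,-0.0016],[0,0.004,-0.0016],[0,0.004,-0.0016],[0,0.004,-0.0016],[0,0.004,-0.0016],[0,0.0041,-0.0012],[0,0.0041,-0.0012],[0,0.0041,-0.0012],[0,0.0041,-0.0012],[0,0.0041,-0.0012]],"delta_rot":[[0,0,0],[0,0,0],[0,0,0],[0,0,0],[0,0,0],[0,0,0],[0,0,0],[0,0,0],[0,0,0],[0,0,0]],"jaw":[255,255,255,255,255,255,255,255,255,255]}'
python3 -m jog '{"delta_pos":[[0,0.00528,-0.00095],[0,0.00528,-0.00095],[0,0.00528,-0.00095],[0,0.00528,-0.00095],[0,0.00528,-0.00095],[0,0.00528,-0.00095],[0,0.00528,-0.00095],[0,0.00528,-0.00095],[0,0.00528,-0.00095]],"delta_rot":[[0.191,0,0],[0.191,0,0],[0.191,0,0],[0.191,0,0],[0.191,0,0],[0.191,0,0],[0.191,0,0],[0.191,0,0],[0.191,0,0]],"jaw":[255,255,255,255,255,255,255,255,255]}' 20
python3 -c "
from h import *
show()
s=robot.sense();Q=R.from_rotvec(s['tool_rot']).as_matrix();b=s['tool_pos']+57*Q[:,2]
for a in (.1,.12,.14): r,o=flapT(CAB,YAW,a); print(a,r.apply([-50,0,208])+o-b)"
```

```text
clock: 25.55
tool_pos: [608.6, 56.8, 254.3]
tool_rot: [2.209, 1.893, 0.283]
ft_force: [-4.1, 1.4, 2.4]
gripper_width: 10.6
grasp_force: 15.0
clock: 26.3
tool_pos: [653.5, 50.0, 273.5]
tool_rot: [2.32, 1.989, 0.118]
ft_force: [-3.4, 1.4, 4.8]
gripper_width: 10.1
grasp_force: 20.0
26.3 pos [653.5  50.  273.5] x [0.152 0.988 0.004] z [ 0.112 -0.013 -0.994] F [-3.4  1.4  4.8] w 10.1 g 20.0 q [-0.28  0.41  0.17  1.68 -0.05  0.94 -0.25]
0.1 [ 4.28915725 -4.55963816  0.11261137]
0.12 [ 0.3111642  -3.94621116 -1.33799828]
0.14 [-3.63736192 -3.33732812 -2.86881269]
```

```bash
python3 -m jog '{"delta_pos":[[0,0.00265,-0.0005],[0,0.00265,-0.0005],[0,0.00265,-0.0005],[0,0.00265,-0.0005],[0,0.00265,-0.0005],[0,0.00265,-0.0005],[0,0.00265,-0.0005],[0,0.00265,-0.0005]],"delta_rot":[[0.0955,0,0],[0.0955,0,0],[0.0955,0,0],[0.0955,0,0],[0.0955,0,0],[0.0955,0,0],[0.0955,0,0],[0.0955,0,0]],"jaw":[255,255,255,255,255,255,255,255]}'
python3 -c "
from h import *
show()"
python3 -m jog '{"delta_pos":[[0,0.0026,-0.0004],[0,0.0026,-0.0004],[0,0.0026,-0.0003],[0,0.0013,0],[0,0,0]],"delta_rot":[[0.09,0,0],[0.09,0,0],[0.09,0,0],[0.045,0,0],[0,0,0]],"jaw":[255,255,255,255,255]}'
python3 -c "
from h import *
show()"
```

```text
clock: 26.97
tool_pos: [671.7, 47.2, 278.3]
tool_rot: [2.371, 2.034, 0.031]
ft_force: [-11.9, 2.8, 7.1]
gripper_width: 9.8
grasp_force: 20.0
26.97 pos [671.7  47.2 278.3] x [0.152 0.988 0.004] z [ 0.027 -0.    -1.   ] F [-11.9   2.8   7.1] w 9.8 g 20.0 q [-0.25  0.47  0.17  1.58 -0.08  1.08 -0.22]
clock: 27.38
tool_pos: [683.4, 45.4, 281.3]
tool_rot: [-2.384, -2.045, -0.009]
ft_force: [1.3, 0.9, 5.3]
gripper_width: 10.1
grasp_force: 20.0
27.38 pos [683.4  45.4 281.3] x [0.152 0.988 0.005] z [ 0.004  0.004 -1.   ] F [1.3 0.9 5.3] w 10.1 g 20.0 q [-0.24  0.49  0.16  1.53 -0.09  1.12 -0.21]
```

```bash
python3 -m jog '{"delta_pos":[[0,0.001,0],[0,0.001,0],[0,0.001,0],[0,0,0]],"delta_rot":[[0,0,0],[0,0,0],[0,0,0],[0,0,0]],"jaw":[255,255,255,255]}'
python3 -c "
from h import *
show()"
```

```text
clock: 27.72
tool_pos: [685.5, 45.1, 281.6]
tool_rot: [-2.383, -2.044, -0.006]
ft_force: [-5.9, 0.8, 10.3]
gripper_width: 9.9
grasp_force: 20.0
27.72 pos [685.5  45.1 281.6] x [0.152 0.988 0.005] z [ 0.001  0.005 -1.   ] F [-5.9  0.8 10.3] w 9.9 g 20.0 q [-0.24  0.5   0.16  1.52 -0.09  1.13 -0.21]
```

```bash
python3 -m jog '{"delta_pos":[[0,0.001,0.0005],[0,0.001,0.0005],[0,0.001,0.0005],[0,0,0]],"delta_rot":[[0,0,0],[0,0,0],[0,0,0],[0,0,0]],"jaw":[255,255,255,255]}'
python3 -c "
from h import *
show()"
python3 -m jog '{"delta_pos":[[0,-0.002,0],[0,-0.001,0],[0,0,0],[0,0,0],[0,0,0],[0,0,0]],"delta_rot":[[0,0,0],[0,0,0],[0,0,0],[0,0,0],[0,0,0],[0,0,0]],"jaw":[255,255,175,170,170,170]}'
python3 -c "
from h import *
show()"
```

```text
clock: 28.05
tool_pos: [686.0, 45.1, 281.6]
tool_rot: [-2.379, -2.041, 0.0]
ft_force: [-16.8, 1.4, 21.2]
gripper_width: 10.0
grasp_force: 20.0
28.05 pos [686.   45.1 281.6] x [0.152 0.988 0.005] z [-0.005  0.006 -1.   ] F [-16.8   1.4  21.2] w 10.0 g 20.0 q [-0.24  0.5   0.16  1.52 -0.09  1.14 -0.2 ]
clock: 28.55
tool_pos: [685.5, 44.2, 276.5]
tool_rot: [-2.384, -2.043, -0.003]
ft_force: [0.1, -0.7, 0.4]
gripper_width: 26.3
grasp_force: 0.0
28.55 pos [685.5  44.2 276.5] x [0.153 0.988 0.003] z [-0.     0.003 -1.   ] F [ 0.1 -0.7  0.4] w 26.3 g 0.0 q [-0.24  0.5   0.17  1.53 -0.09  1.12 -0.21]
```

```bash
python3 -m jog '{"delta_pos":[[0,0,-0.005],[0,0,-0.01],[0,0,-0.015],[0,0,-0.02],[0,0,-0.02],[0,0,-0.02],[0,0,-0.02],[0,-0.02,-0.015],[0,-0.035,0],[0,-0.035,0],[0,-0.035,0],[0,0,0]],"delta_rot":[[0,0,0],[0,0,0],[0,0,0],[0,0,0],[0,0,0],[0,0,0],[0,0,0],[0,0,0],[0,0,0],[0,0,0],[0,0,0],[0,0,0]],"jaw":[170,170,170,170,170,170,170,170,170,170,170,170]}'
python3 -c "
from h import *
show()
a=capture('side');b=capture('top')
f=[(a,240,120,200,200),(b,210,90,200,200)]
print('px moved side/top handle roi')
for n,i,(x,y,w,h) in (('side',a,(300,150,130,160)),):
  o=cv2.imread('pics/side0.png')[y:y+h,x:x+w]; print(cv2.phaseCorrelate(np.float32(cv2.cvtColor(o,6)),np.float32(cv2.cvtColor(i[y:y+h,x:x+w],6))))
cv2.imwrite('pics/s6.png',np.hstack([a[100:460,150:550],cv2.resize(a[150:310,300:430],(292,360),interpolation=2)]))"
```

```text
clock: 29.55
tool_pos: [556.2, 64.4, 402.8]
tool_rot: [-2.377, -2.044, -0.0]
ft_force: [0.9, 0.3, -1.2]
gripper_width: 29.0
grasp_force: 0.0
29.55 pos [556.2  64.4 402.8] x [0.15  0.989 0.004] z [-0.004  0.005 -1.   ] F [ 0.9  0.3 -1.2] w 29.0 g 0.0 q [-0.32  0.2   0.16  1.66 -0.04  1.28 -0.3 ]
px moved side/top handle roi
((0.497073654544792, 0.022689470972878212), 0.8552168247434828)
```

View pics/s6.png

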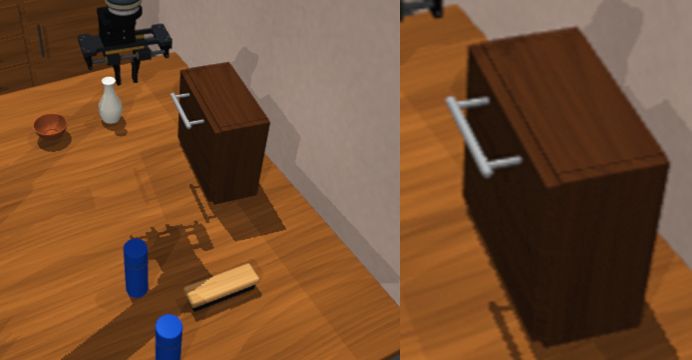

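```bash
python3 -c "
from h import *
o=cv2.imread('pics/side0.png');a=capture('side');g=lambda i,x,y,w,h:np.float32(cv2.Laplacian(cv2.GaussianBlur(cv2.cvtColor(i,6),(3,3),0),5))[y:y+h,x:x+w]
for k,r in dict(handle=(316,185,32,50),carcass=(360,155,70,70),vase=(240,170,40,60),brush=(325,355,95,60)).items(): print(k,cv2.phaseCorrelate(g(o,*r),g(a,*r)))
t=cv2.imread('pics/top0.png');"
```

```text
handle ((0.09312757620134882, -0.10933988023698404), 0.8271829828619957)
carcass ((0.00625746521625814, -0.1403801260208084), 0.7253085625024489)
vase ((0.07839269889553435, 0.014826809587574985), 0.7193928800026576)
brush ((0.012485933288644446, 0.011020881421607953), 0.5987728940116035)
```

The front is shut and flush: in the picture the handle is back where it started, to within 0.1 px, and the vase and brush haven't moved. The bowl also looks to be in its place, and the arm is clear.

```bash
python3 -c "
from station import order
print(order.finish_job())"
```

```text
the job is handed in; nothing more can be done
None
```

The can is in the cabinet's bin and the front is shut flush on its catch. The vase, brush and bowl are still in place, and I handed the job in after about 30 s of robot time.

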